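Stand the sample bottles in the purge lane and open its valve

TASK

Some square sample bottles have toppled out of the purge lane, the long shallow steel channel: stand every one of them upright on the floor of the lane, beside the bottles that already stand there and must end standing there too. Only when all of them stand in the lane, turn the handwheel of the purge valve counter-clockwise until it is fully open against its stop, following the wheel as it climbs. Leave the jar, the beaker and the spanner alone.

Things in the scene. Friction and masses are not known exactly. Their poses are not given: they have to be found in the camera images.
- lane_floor (a point): Purge lane: fixed shallow steel channel, inside 80 mm (its x) by 520 mm (its y); floor 6 mm above the bench; lips 6 mm thick all round, tops 14 mm above the bench. Along the robot's side runs a guard pipe, 16 mm thick, top 70 mm above the bench, its face 48 mm from the lane's middle. Point: centre of the channel's floor; x across the lane, away from the robot, y along it, z up. The lane may be turned a little.
- wheel (a joint): Angle of the valve's handwheel, rad: 0 shut, grows counter-clockwise seen from above, 9.42 (1.5 turns) fully open at a hard stop. Friction about 0.1 N m throughout; stays where it is left. The wheel climbs 16 mm per turn, so the hand must rise with it (24 mm in all). Found nearly shut (under 0.6).
- wheel_mid (a point): Centre of the handwheel: level grey wheel, 60 mm outside diameter, round rim 9 mm thick, 4 spokes, hub up to 12 mm above this point; on a vertical stem over a brass globe valve. 135 mm above the bench when shut. 40 mm of free height under the rim above the bonnet (36 mm across). Can be gripped across its full diameter from above. The point rises and turns with the wheel; z up.
- t1_mid (a point): Toppled sample bottle 1 (may be absent): white plastic, square body 50 x 50 mm, 88 mm tall, round grey screw cap 35 mm across; 125 mm over all, 0.13 to 0.25 kg. Found lying on a flat side on the bench beyond the lane, cap roughly away from the robot. Point: its centre, 62.5 mm from the foot; z from foot to cap, x and y square to its flat sides. All bottles are alike.
- t2_mid (a point): Toppled sample bottle 2 (may be absent): white plastic, square body 50 x 50 mm, 88 mm tall, round grey screw cap 35 mm across; 125 mm over all, 0.13 to 0.25 kg. Found lying on a flat side on the bench beyond the lane, cap roughly away from the robot. Point: its centre, 62.5 mm from the foot; z from foot to cap, x and y square to its flat sides. All bottles are alike.
- t3_mid (a point): Toppled sample bottle 3 (may be absent): white plastic, square body 50 x 50 mm, 88 mm tall, round grey screw cap 35 mm across; 125 mm over all, 0.13 to 0.25 kg. Found lying on a flat side on the bench beyond the lane, cap roughly away from the robot. Point: its centre, 62.5 mm from the foot; z from foot to cap, x and y square to its flat sides. All bottles are alike.
- t4_mid (a point): Toppled sample bottle 4 (may be absent): white plastic, square body 50 x 50 mm, 88 mm tall, round grey screw cap 35 mm across; 125 mm over all, 0.13 to 0.25 kg. Found lying on a flat side on the bench beyond the lane, cap roughly away from the robot. Point: its centre, 62.5 mm from the foot; z from foot to cap, x and y square to its flat sides. All bottles are alike.
- n1_mid (a point): a bottle of the same kind that is found standing upright in the lane, near one end of it (the point is at its centre, 62.5 mm above its foot, z to the cap).
- n2_mid (a point): a bottle of the same kind that is found standing upright in the lane, near one end of it (the point is at its centre, 62.5 mm above its foot, z to the cap).
- jar: bystander: brown jar, 72 mm across and 90 mm tall, at the far side of the bench; origin at the centre of its foot.
- spanner: bystander: steel spanner 180 mm long lying flat on the bench beyond the valve; origin under its middle.
- beaker: bystander: white beaker, 76 mm across and 100 mm tall, at the far side of the bench; origin at the centre of its foot.

How it is judged:
On the way, in this order (a step that is already met when the one before it is completed fails the run):
1. all bottles stand upright in the lane, the valve still shut as it was found (angle between each of t1_mid, t2_mid, t3_mid, t4_mid, n1_mid, n2_mid's own z axis and vertical below 0.08 rad and x of t1_mid in the frame of lane_floor between -0.035 and 0.035 m and y of t1_mid in the frame of lane_floor between -0.255 and 0.255 m and z of t1_mid in the frame of lane_floor between 0.055 and 0.068 m and x of t2_mid in the frame of lane_floor between -0.035 and 0.035 m and y of t2_mid in the frame of lane_floor between -0.255 and 0.255 m and z of t2_mid in the frame of lane_floor between 0.055 and 0.068 m and x of t3_mid in the frame of lane_floor between -0.035 and 0.035 m and y of t3_mid in the frame of lane_floor between -0.255 and 0.255 m and z of t3_mid in the frame of lane_floor between 0.055 and 0.068 m and x of t4_mid in the frame of lane_floor between -0.035 and 0.035 m and y of t4_mid in the frame of lane_floor between -0.255 and 0.255 m and z of t4_mid in the frame of lane_floor between 0.055 and 0.068 m and x of n1_mid in the frame of lane_floor between -0.035 and 0.035 m and y of n1_mid in the frame of lane_floor between -0.255 and 0.255 m and z of n1_mid in the frame of lane_floor between 0.055 and 0.068 m and x of n2_mid in the frame of lane_floor between -0.035 and 0.035 m and y of n2_mid in the frame of lane_floor between -0.255 and 0.255 m and z of n2_mid in the frame of lane_floor between 0.055 and 0.068 m and value of joint wheel below 1 rad), for 0.3 s.
2. the handwheel is turned until the valve is fully open (value of joint wheel above 9.1 rad), for 0.2 s.
At the end, for the whole second after the job is handed in: Every bottle that is present stands upright (within 0.08 rad) on the lane's floor, inside its lips, and the handwheel is fully open (beyond 9.1 of 9.42 rad) (angle between each of t1_mid, t2_mid, t3_mid, t4_mid, n1_mid, n2_mid's own z axis and vertical below 0.08 rad and x of t1_mid in the frame of lane_floor between -0.035 and 0.035 m and y of t1_mid in the frame of lane_floor between -0.255 and 0.255 m and z of t1_mid in the frame of lane_floor between 0.055 and 0.068 m and x of t2_mid in the frame of lane_floor between -0.035 and 0.035 m and y of t2_mid in the frame of lane_floor between -0.255 and 0.255 m and z of t2_mid in the frame of lane_floor between 0.055 and 0.068 m and x of t3_mid in the frame of lane_floor between -0.035 and 0.035 m and y of t3_mid in the frame of lane_floor between -0.255 and 0.255 m and z of t3_mid in the frame of lane_floor between 0.055 and 0.068 m and x of t4_mid in the frame of lane_floor between -0.035 and 0.035 m and y of t4_mid in the frame of lane_floor between -0.255 and 0.255 m and z of t4_mid in the frame of lane_floor between 0.055 and 0.068 m and x of n1_mid in the frame of lane_floor between -0.035 and 0.035 m and y of n1_mid in the frame of lane_floor between -0.255 and 0.255 m and z of n1_mid in the frame of lane_floor between 0.055 and 0.068 m and x of n2_mid in the frame of lane_floor between -0.035 and 0.035 m and y of n2_mid in the frame of lane_floor between -0.255 and 0.255 m and z of n2_mid in the frame of lane_floor between 0.055 and 0.068 m and value of joint wheel above 9.1 rad); the robot touches nothing.
It fails at once if the jar is pushed about or knocked over (distance of jar from where it was at the start of the episode above 0.04 m or angle between jar's own z axis and vertical above 0.5 rad).
It fails at once if the spanner is pushed about or knocked over (distance of spanner from where it was at the start of the episode above 0.04 m or angle between spanner's own z axis and vertical above 0.5 rad).
It fails at once if the beaker is pushed about or knocked over (distance of beaker from where it was at the start of the episode above 0.04 m or angle between beaker's own z axis and vertical above 0.5 rad).
Of t1, t2, t3, t4 only 2 to 3 are there at a start; the rules pass over those that are not, and their reading is None.
At some moment in a run one of t1, t2, t3, t4 may be knocked a few centimetres aside while the robot is not near it.
Once in a run the grip may slacken for a moment while it holds something.
It also fails if it takes over 210 s, if anything falls off the work surface, if the arm or the gripper's body presses on something with over 40 N, if the wrist force passes 120 N, or if a joint passes its speed limit or range.

ROBOT

A 6-joint arm with a two-finger parallel gripper is mounted at the origin on the work surface. World frame = base frame: x ahead of the robot, y to its left, z up, the work surface at z = 0. Lengths are in m, angles in rad, forces in N, time in s.
With the tool pointing down it reaches from about 0.3 to 0.775 m from the base axis. Payload 14.6 kg.
Tool frame: the origin (TCP) lies midway between the tips of the shut fingers; the grasp point (between the pads) lies 19 mm behind it (ctrl.tcp_to_grasp is the z of the grasp point in the tool frame, in m); z points along the fingers, y is the line along which they close (so a half turn about z gives the same grasp; the last joint's range is limited). The gripper opens to 94 mm and grips with 3 to 60 N. Pads are 16 mm wide; open, the fingers measure 119 mm over their backs; the gripper's body (75 mm by 177 mm) begins 78 mm behind the grasp point.
Start: joints at [1.176, 0.3, 1.521, -0, 1.321, -0.067], TCP at [0.177, 0.521, 0.205] pointing down, gripper open.
Joint ranges: [-3.03, 3.03], [-0.79, 2.21], [0.23, 2.52], [-1.04, 4.18], [0, 3.07], [-2.55, 2.55]. Speed limits (rad/s): [2.22, 2.22, 2.57, 3.14, 3.14, 3.14].

INTERFACE

Orientations are given as [roll, pitch, yaw] about the fixed x, y, z axes, in that order (R = Rz(yaw) Ry(pitch) Rx(roll)).
In Python, from station import monitor, camera, ctrl gives the robot as it stands.
- The arm moves only by the tool apply_moves, never from a script. Its argument "plan" is one flat list of numbers, 4 for each row, row after row: the shift along the tool's x, y, z in mm, then the turn about the tool's z in rad. In form: [dx, dy, dz, spin, dx, dy, dz, spin, ...]. A call has 1 to 20 rows; each row shifts and turns the commanded pose from where the row before left it, along the tool's axes as they then stand; what a row does not reach is not made up. A row lasts 1/10 s, in which the tool goes at most 50 mm and 8.59 degrees, less where a joint would pass 70% of its speed; a pose out of reach is approached as far as the arm can. A call is refused whole if a number of a shift passes 50 or a number of a turn 0.15, either way. A call with a gripper value outside its range is refused whole. "hand" is the gripper command: -1 is shut, 1 is fully open, values between are in proportion, set as the call begins (left out, the last holds). The fingers move at their own pace and stop on an object; "squeeze" is the grip in N (left out, the last holds). Time passes only in rows, so rows that do not move let the fingers close. It gives the time, the measured TCP pose, the force, the opening and the grip force at its end, in the units of the state.
- monitor.get_obs(): the state, without advancing time (a new reading comes with each control period).
- camera(name): name is "scene" or "top" or "wrist"; returns a dict with "image" (384x512x3 uint8, red, green, blue), "range_z" (384x512 float32, m along the optical axis (not along the pixel's ray), 0 where there is no reading), "mtx" (3x3 intrinsics, pixels), "rvec" (rotation vector, rad) and "tvec" (3), from world to camera coordinates, as OpenCV has them. Camera axes: x right, y down, z forward; pixel columns grow to the right and rows downward; lengths in m; the calibration is good to about 2 mm. A picture is of the moment at which its call begins.
- ctrl.hand_in(): hands the job in; it is judged then, once.
The state is a dict: "time_s": time; "qpos": joint angles; "joint_vel": joint speeds; "tau": joint torques, N m; "ee_pos": TCP position; "eef_rot": TCP orientation; "force": force on the tool from outside, world axes, zero at the start; "moment": the same for the moment, N m; "grip_width": finger opening in m; "grip_force": force on a finger pad.
Only numpy, scipy, OpenCV 4.12 (cv2) and the standard library are available. Lean on these libraries where they do the work, as an engineer would, in place of code of your own. Each camera call takes 0.05 s, during which the arm holds its last target. There are 200 camera calls.

## Working session

There is one attempt and no reset: what is moved stays moved. The work goes in short steps, Python scripts to look and compute and a tool call to move; the robot and the scene stay as the last step left them, time stands still between calls to the robot, and variables do not carry over. Pictures are saved under pics/ and viewed, at most 14 in all, crops included, and the job is handed in when it is done.

Besides the shell and the picture viewer there is one more tool, called in YAML: its name, and indented under it one key for each argument. apply_moves: Moves the arm, as the interface text tells. Its arguments: {"type":"object","properties":{"plan":{"type":"array","items":{"type":"number"}},"hand":{"type":"number"},"squeeze":{"type":"number"}},"required":["plan"]}

```bash
mkdir -p pics; ls
cat > h.py <<'E'
import numpy as np, cv2
from station import monitor, camera, ctrl
def snap(name,fn=None):
    c=camera(name)
    if fn: cv2.imwrite('pics/'+fn, c['image'][...,::-1])
    return c
def cloud(c):
    z=c['range_z']; K=c['mtx']; v,u=np.mgrid[:z.shape[0],:z.shape[1]]
    P=np.stack([(u-K[0,2])/K[0,0]*z,(v-K[1,2])/K[1,1]*z,z],-1)
    R=cv2.Rodrigues(np.array(c['rvec'],float))[0]
    W=(P-np.array(c['tvec']).ravel())@R
    W[z==0]=np.nan
    return W
def proj(c,p):
    return cv2.projectPoints(np.array(p,float).reshape(-1,3),np.array(c['rvec'],float),np.array(c['tvec'],float),c['mtx'],None)[0].reshape(-1,2)
E
python3 - <<'E'
from h import *
for n in ['top','scene']:
    c=snap(n,n+'0.png'); np.savez(n+'0.npz',W=cloud(c),im=c['image'])
    R=cv2.Rodrigues(np.array(c['rvec'],float))[0]; print(n,(-R.T@np.array(c['tvec']).ravel()).round(3),R.round(2).tolist())
print(monitor.get_obs(), ctrl.tcp_to_grasp)
E
```

```text
pics
top [0.501 0.034 1.164] [[-0.02, -1.0, 0.02], [-0.99, 0.02, -0.11], [0.11, -0.02, -0.99]]
scene [ 0.904 -0.419  0.921] [[0.8, 0.59, 0.01], [0.5, -0.67, -0.54], [-0.32, 0.44, -0.84]]
{'time_s': 0.1, 'qpos': array([ 1.17640987e+00,  3.00427108e-01,  1.52152064e+00,  4.69948549e-06,
        1.32069809e+00, -6.66136488e-02]), 'joint_vel': array([-6.34052349e-04,  4.62847129e-05, -3.32857974e-03,  3.21888446e-04,
        1.00534758e-03,  4.51600231e-04]), 'tau': array([ 1.60379313e-03, -5.32646263e+01, -3.53284979e+01,  7.09694345e-02,
        2.35309219e-02, -3.31524939e-05]), 'ee_pos': array([0.17698203, 0.5204972 , 0.20493603]), 'eef_rot': array([-3.14054210e+00, -7.46468946e-05,  2.81381864e+00]), 'force': array([ 0.25467711, -0.28920231,  0.05937074]), 'moment': array([0.03536371, 0.03331737, 0.05751869]), 'grip_force': 0.0, 'grip_width': 0.09367796360452776} -0.0188
```

View pics/top0.png

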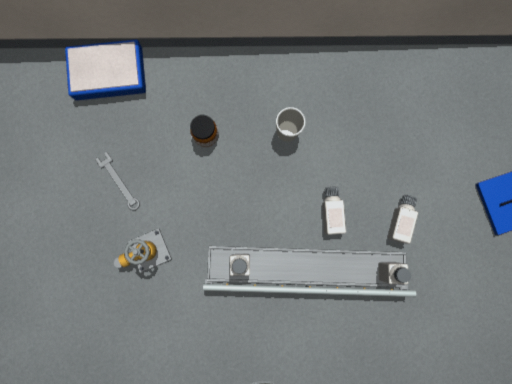

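View pics/scene0.png

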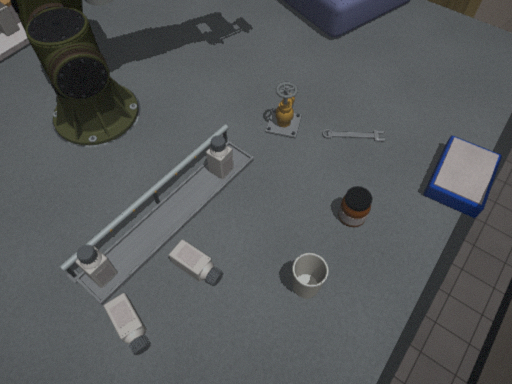

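The top view shows two toppled bottles near (335,212) and (405,222). Two more stand in the lane at (240,265) and (400,273), and the wheel is near (137,250). Next I measure them from depth.

```bash
cat > meas.py <<'E'
from h import *
def rect(W,roi,zlo,zhi):
    u0,v0,u1,v1=roi; P=W[v0:v1,u0:u1].reshape(-1,3); P=P[(P[:,2]>zlo)&(P[:,2]<zhi)]
    (cx,cy),(w,h),a=cv2.minAreaRect((P[:,:2]*1000).astype(np.float32))
    return P,(cx,cy),(w,h),a
E
python3 - <<'E'
from meas import *
W=np.load('top0.npz')['W']
print('bench z',np.nanmedian(W[300:330,100:180,2]))
for n,roi in dict(tA=(315,180,355,242),tB=(385,188,425,250)).items():
    P,c,s,a=rect(W,roi,0.035,0.06); print(n,len(P),'body',np.round(c),np.round(s),round(a,1),'z',np.median(P[:,2]).round(4))
    P,c,s,a=rect(W,roi,0.012,0.045); print('   all',np.round(c),np.round(s),round(a,1))
for n,roi in dict(n1=(225,245,260,285),n2=(380,255,418,290)).items():
    P,c,s,a=rect(W,roi,0.115,0.15); print(n,len(P),np.round(c),np.round(s),P[:,2].max().round(3),np.median(P[:,2]).round(3))
P,c,s,a=rect(W,(190,235,430,302),0.06,0.08); print('pipe',np.round(c),np.round(s),a)
P,c,s,a=rect(W,(200,240,415,287),0.010,0.018); print('lips',np.round(c),np.round(s),a, np.median(P[:,2]))
P,c,s,a=rect(W,(110,230,175,280),0.125,0.155); print('wheel',len(P),np.round(c),np.round(s),np.median(P[:,2]),P[:,2].max())
E
```

```text
bench z -0.0010968012822744266
tA 790 body [ 570. -192.] [123.  51.] 2.1 z 0.048
   all [ 571. -192.] [124.  51.] 2.1
tB 791 body [ 546. -382.] [ 51. 125.] 72.2 z 0.0477
   all [ 546. -382.] [ 51. 125.] 71.9
n1 181 [435.  59.] [34. 36.] 0.135 0.129
n2 202 [ 406. -335.] [35. 37.] 0.135 0.129
pipe [ 405. -119.] [539.  93.] 86.98303985595703
lips [ 432. -118.] [534. 122.] 88.61835479736328 0.012813331062919455
wheel 361 [474. 301.] [57. 57.] 0.13890728254054274 0.15007073312869076
```

Run:
```python
from meas import *
W=np.load('top0.npz')['W']
def line(roi,lo,hi):
    P=rect(W,roi,lo,hi)[0]; k=np.polyfit(P[:,1],P[:,0],1); r=P[:,0]-np.polyval(k,P[:,1]); print(roi,len(P),'x at y=-.12',np.polyval(k,-.12).round(4),'slope',k[0].round(4),'range',r.min().round(4),r.max().round(4)); return k
line((262,280,378,300),.055,.08)
line((262,243,378,260),.009,.018)
P=rect(W,(205,243,215,290),.009,.02)[0]; print('left end y',P[:,1].min(),P[:,1].max())
P=rect(W,(400,243,412,263),.009,.02)[0]; print('right end y',P[:,1].min(),P[:,1].max())
P=rect(W,(262,258,378,285),.002,.009)[0]; print('floor z',np.median(P[:,2]),P[:,0].min(),P[:,0].max())
```

```text
(262, 280, 378, 300) 748 x at y=-.12 0.3678 slope 0.0519 range -0.0089 0.009
(262, 243, 378, 260) 273 x at y=-.12 0.4644 slope 0.046 range -0.0254 0.0049
left end y 0.12787724473558246 0.14987641875374366
right end y -0.38594923480579035 -0.37128522195741714
floor z 0.004989342319270435 0.37325795771127834 0.44619221843770057
```

```bash
cat > go.py <<'E'
# usage: go.py x y z yaw(deg): remaining move in tool axes from the measured pose
import sys; from h import *
o=monitor.get_obs(); p=o['ee_pos']; y=o['eef_rot'][2]
t=np.array([float(a) for a in sys.argv[1:4]]); d=(t-p)*1000
x_=np.array([np.cos(y),np.sin(y)]); y_=np.array([np.sin(y),-np.cos(y)])
s=-(np.radians(float(sys.argv[4]))-y); s=(s+np.pi)%(2*np.pi)-np.pi
print('t',o['time_s'],'pos',p.round(4),'yaw',y.round(4),'q',o['qpos'].round(2),'w',round(o['grip_width'],4),'F',o['force'].round(1),o['grip_force'])
print('tool d mm',round(d[:2]@x_,1),round(d[:2]@y_,1),round(-d[2],1),'spin',round(s,3),'rows>=',int(np.ceil(np.linalg.norm(d)/40)))
E
python3 go.py 0.58 -0.192 0.17 2.1
```

```text
t 0.1 pos [0.177  0.5205 0.2049] yaw 2.8138 q [ 1.18  0.3   1.52  0.    1.32 -0.07] w 0.0937 F [ 0.3 -0.3  0.1] 0.0
tool d mm -610.9 -544.8 34.9 spin 2.777 rows>= 21
```

apply_moves:
  plan: [-30.5, -27.2, 0, 0, -30.5, -27.2, 0, 0, -30.5, -27.2, 0, 0, -30.5, -27.2, 0, 0, -30.5, -27.2, 0, 0, -30.5, -27.2, 0, 0, -30.5, -27.2, 0, 0, -30.5, -27.2, 0, 0, -30.5, -27.2, 0, 0, -30.5, -27.2, 0, 0, -30.5, -27.2, 0, 0, -30.5, -27.2, 0, 0, -30.5, -27.2, 0, 0, -30.5, -27.2, 0, 0, -30.5, -27.2, 0, 0, -30.5, -27.2, 0, 0, -30.5, -27.2, 0, 0, -30.5, -27.2, 0, 0, -30.5, -27.2, 0, 0, -30.5, -27.2, 0, 0]
  hand: 1

```text
time_s: 2.1
ee_pos: [0.5799, -0.1923, 0.205]
eef_rot: [3.142, -0.001, 2.814]
force: [-0.0, 0.3, 0.5]
grip_width: 0.0938
grip_force: 0.0
```

apply_moves:
  plan: [0, 0, 0, 0.146, 0, 0, 0, 0.146, 0, 0, 0, 0.146, 0, 0, 0, 0.146, 0, 0, 0, 0.146, 0, 0, 0, 0.146, 0, 0, 0, 0.146, 0, 0, 0, 0.146, 0, 0, 0, 0.146, 0, 0, 0, 0.146, 0, 0, 0, 0.146, 0, 0, 0, 0.146, 0, 0, 0, 0.146, 0, 0, 0, 0.146, 0, 0, 0, 0.146, 0, 0, 0, 0.146, 0, 0, 0, 0.146, 0, 0, 0, 0.146, 0, 0, 0, 0.149, 0, 0, 0, 0]

```text
time_s: 4.1
ee_pos: [0.5793, -0.1907, 0.2051]
eef_rot: [-3.141, 0.001, 0.034]
force: [-0.9, 0.5, 0.7]
grip_width: 0.0939
grip_force: 0.0
```

```bash
python3 go.py 0.58 -0.192 0.17 2.1
python3 - <<'E'
from meas import *
c=snap('top','top1.png'); np.savez('top1.npz',W=cloud(c)); W=cloud(c)
P,cc,s,a=rect(W,(385,188,425,250),0.035,0.06); print('tB',np.round(cc),np.round(s),a)
c=snap('wrist','w1.png'); W=cloud(c); np.savez('w1.npz',W=W)
m=(W[...,2]>.03)&(W[...,2]<.056); 
P=W[m]; print(len(P)); (cc,s,a)=cv2.minAreaRect((P[:,:2]*1000).astype(np.float32)); print(cc,s,a,np.median(P[:,2]))
E
```

```text
t 4.1 pos [ 0.5793 -0.1907  0.2051] yaw 0.0342 q [-0.38  0.44  1.34 -0.    1.37  1.16] w 0.0939 F [-0.9  0.5  0.7] 0.0
tool d mm 0.6 1.3 35.1 spin -0.002 rows>= 1
tB [0. 0.] [0. 0.] 0.0
9218
(526.1719360351562, -169.85459899902344) (459.8027038574219, 262.7023010253906) 76.91500854492188 0.04949032631098056
```

View pics/w1.png

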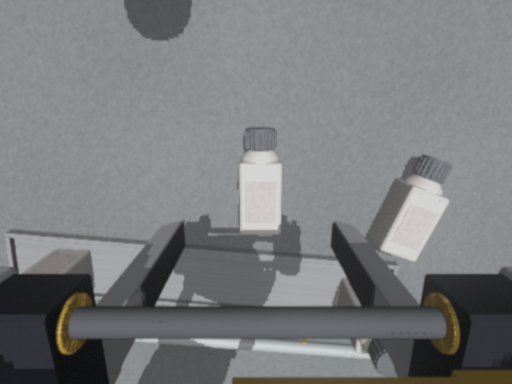

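The wrist view shows tA at columns 239–281, rows 128–230, and tB at (415,210). I'll refine tA from these.

Run:
```python
from meas import *
W=np.load('w1.npz')['W']
for roi in [(225,115,300,236),(375,145,455,262)]:
    P,c,s,a=rect(W,roi,.032,.056); print(len(P),np.round(c,1),np.round(s,1),round(a,1),np.median(P[:,2]))
```

```text
4058 [ 571.9 -193.8] [123.9  49.9] 2.2 0.04968776741953845
4257 [ 546.6 -383.4] [ 50.8 124.8] 72.7 0.049573814928678094
```

apply_moves:
  plan: [2.7, 2.4, 30, 0, 0, 0, 30, 0, 0, 0, 30, 0, 0, 0, 30, 0, 0, 0, 30, 0, 0, 0, 25, 0, 0, 0, 15, 0, 0, 0, 7, 0, 0, 0, 0, 0]

```text
time_s: 5.1
ee_pos: [0.5822, -0.193, 0.0082]
eef_rot: [-3.141, 0.0, 0.038]
force: [0.1, 0.6, -0.1]
grip_width: 0.0943
grip_force: 0.0
```

apply_moves:
  plan: [0, 0, 0, 0, 0, 0, 0, 0, 0, 0, 0, 0, 0, 0, 0, 0, 0, 0, 0, 0, 0, 0, 0, 0, 0, 0, 0, 0, 0, 0, 0, 0]
  hand: -1
  squeeze: 10

```text
time_s: 5.9
ee_pos: [0.5823, -0.1931, 0.0086]
eef_rot: [3.141, -0.0, 0.037]
force: [-1.6, -0.3, 2.4]
grip_width: 0.0497
grip_force: 10.0
```

apply_moves:
  plan: [0, 0, 0, 0, 0, 0, 0, 0, -3.2, 0, -5.9, 0, -3.2, 0, -5.9, 0, -3.2, 0, -6, 0, -4.6, 0, -5, 0, -4.6, 0, -5, 0, -4.6, 0, -4.8, 0, 0, 0, 0, 0, 0, 0, 0, 0]
  squeeze: 3.5

```text
time_s: 6.9
ee_pos: [0.5588, -0.1939, 0.0412]
eef_rot: [3.142, -0.0, 0.037]
force: [0.5, -0.0, -2.3]
grip_width: 0.0501
grip_force: 3.5
```

```bash
python3 go.py 0.58 -0.192 0.17 2.1
python3 - <<'E'
from h import *
c=snap('scene'); cv2.imwrite('pics/s2.png',cv2.resize(c['image'][60:384,20:350,::-1],None,fx=1.8,fy=1.8))
E
```

```text
t 6.9 pos [ 0.5588 -0.1939  0.0412] yaw 0.0367 q [-0.4   0.57  1.55  0.    1.03  1.14] w 0.0501 F [ 0.5 -0.  -2.3] 3.499951958656311
tool d mm 21.2 -1.1 -128.8 spin 0.0 rows>= 4
```

View pics/s2.png

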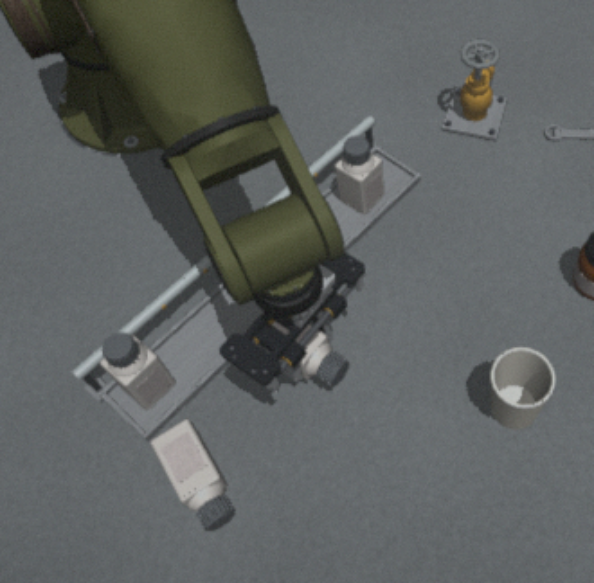

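The scene crop shows the held bottle with its cap at about (327,368), still low. I'll measure its tilt from the wrist depth.

```bash
cat > tilt.py <<'E'
# tilt of the held bottle: points in front (+x tool) of the grasp near its lateral middle, profile in tool x / z
from h import *
o=monitor.get_obs(); p=o['ee_pos']; y=o['eef_rot'][2]
for n in ['wrist','scene']:
    W=cloud(snap(n)); d=W-p; a=d[...,0]*np.cos(y)+d[...,1]*np.sin(y); b=d[...,0]*np.sin(y)-d[...,1]*np.cos(y)
    m=(abs(b)<.012)&(abs(a)<.13)&(W[...,2]>.004)&(W[...,2]<.2)
    print(n,'TCP z',p[2].round(4)); 
    A=a[m]*1000; Z=W[...,2][m]*1000
    for lo in range(-80,110,8):
        k=(A>=lo)&(A<lo+8)
        if k.sum()>4: print((lo,int(np.percentile(Z[k],5)),int(np.percentile(Z[k],95)),int(k.sum())),end=' ')
    print()
E
python3 tilt.py
```

```text
wrist TCP z 0.0409
(-72, 79, 81, 381) (-64, 80, 81, 447) (-56, 81, 82, 494) (-48, 81, 82, 289) (-24, 81, 83, 429) (-16, 81, 83, 633) (-8, 81, 83, 668) (0, 81, 83, 653) (8, 78, 82, 824) (16, 73, 165, 1889) (24, 72, 156, 3332) (32, 71, 76, 706) (40, 72, 76, 729) (48, 48, 75, 828) 
scene TCP z 0.0409
(-56, 81, 85, 8) (-48, 80, 84, 10) (-40, 80, 86, 10) (-16, 82, 84, 14) (-8, 81, 83, 6) (0, 80, 85, 28) (8, 76, 85, 44) (16, 70, 193, 127) (24, 72, 157, 51) (32, 71, 78, 40) (40, 70, 79, 42) (48, 44, 76, 57)
```

apply_moves:
  plan: [0, 0, 8, 0, 0, 0, 8, 0, 0, 0, 8, 0, 0, 0, 8, 0, 0, 0, 0, 0]

```text
time_s: 7.55
ee_pos: [0.5583, -0.1937, 0.0077]
eef_rot: [-3.141, 0.002, 0.037]
force: [0.4, 0.3, -0.3]
grip_width: 0.05
grip_force: 0.3
```

apply_moves:
  plan: [0, 0, 0, 0, 0, 0, 0, 0, 0, 0, 0, 0, 0, 0, 0, 0, 8, 0, 1.5, 0, 10, 0, 0, 0, 10, 0, 0, 0, 9.5, 0, 0, 0, 0, 0, 0, 0]
  hand: 0.5

```text
time_s: 8.45
ee_pos: [0.5975, -0.1923, 0.0074]
eef_rot: [3.141, -0.001, 0.037]
force: [0.0, 0.6, -0.0]
grip_width: 0.0706
grip_force: 0.0
```

apply_moves:
  plan: [0, 0, 0, 0, 0, 0, 0, 0, 0, 0, 0, 0, 0, 0, 0, 0, 0, 0, 0, 0, 0, 0, 0, 0, 0, 0, 0, 0, 0, 0, 0, 0]
  hand: -1
  squeeze: 4

```text
time_s: 9.25
ee_pos: [0.5963, -0.1925, 0.0076]
eef_rot: [3.142, 0.0, 0.037]
force: [-1.1, -1.0, 1.3]
grip_width: 0.0346
grip_force: 4.0
```

```bash
python3 go.py 0.58 -0.192 0.17 2.1; python3 tilt.py
```

```text
t 9.25 pos [ 0.5963 -0.1925  0.0076] yaw 0.0368 q [-0.37  0.68  1.45 -0.    1.01  1.16] w 0.0346 F [-1.1 -1.   1.3] 4.000719264149666
tool d mm -16.2 -1.1 -162.4 spin 0.0 rows>= 5
wrist TCP z 0.0076
(-72, 49, 51, 262) (-64, 49, 51, 498) (-56, 49, 51, 512) (-48, 49, 51, 412) (-24, 42, 47, 722) (-16, 37, 44, 649) (-8, 39, 43, 562) (0, 39, 43, 598) (8, 14, 42, 1376) (16, 121, 132, 1004) (24, 117, 123, 2706) 
scene TCP z 0.0076
(-80, 49, 55, 22) (-72, 50, 54, 10) (0, 39, 45, 10) (8, 14, 43, 58) (16, 119, 159, 63) (24, 120, 188, 21) (32, 105, 199, 12)
```

apply_moves:
  plan: [-3.2, 0, -9.3, 0, -3.2, 0, -9.4, 0, -4.7, 0, -8.6, 0, -4.7, 0, -8.7, 0, -6.1, 0, -7.7, 0, -6.1, 0, -7.7, 0, 0, 0, 0, 0, 0, 0, 0, 0]
  squeeze: 3

```text
time_s: 10.15
ee_pos: [0.5687, -0.1937, 0.0594]
eef_rot: [3.141, -0.001, 0.037]
force: [3.5, 0.1, 2.5]
grip_width: 0.0352
grip_force: 3.0
```

```bash
python3 tilt.py
```

```text
wrist TCP z 0.0594
(-40, 83, 85, 115) (-32, 82, 86, 489) (-24, 81, 85, 504) (-16, 85, 91, 300) (-8, 88, 95, 377) (0, 92, 97, 689) (8, 79, 92, 1053) (16, 71, 184, 1568) (24, 169, 175, 2661) 
scene TCP z 0.0594
(-8, 22, 171, 5) (0, 87, 98, 34) (8, 75, 90, 63) (16, 70, 198, 70) (24, 22, 176, 23)
```

apply_moves:
  plan: [0, 0, -8, 0, 0, 0, -10, 0, 0, 0, -10, 0, 0, 0, -10, 0, 0, 0, -10, 0, 0, 0, -8, 0, 0, 0, 0, 0, 0, 0, 0, 0]

```text
time_s: 11.05
ee_pos: [0.5682, -0.1935, 0.1148]
eef_rot: [-3.142, 0.0, 0.037]
force: [-0.2, -0.6, -2.3]
grip_width: 0.0354
grip_force: 3.0
```

```bash
python3 tilt.py
python3 - <<'E'
from h import *
c=snap('scene'); cv2.imwrite('pics/s3.png',cv2.resize(c['image'][130:384,20:350,::-1],None,fx=2,fy=2))
E
```

```text
wrist TCP z 0.1148
(-16, 136, 138, 360) (-8, 137, 140, 496) (0, 139, 141, 523) (8, 137, 142, 616) (16, 111, 140, 1137) (24, 96, 111, 671) (32, 45, 93, 781) (40, 25, 40, 144) 
scene TCP z 0.1148
(-8, 139, 142, 11) (0, 139, 142, 39) (8, 116, 143, 66) (16, 107, 137, 80) (24, 83, 110, 81) (32, 26, 83, 124)
```

View pics/s3.png

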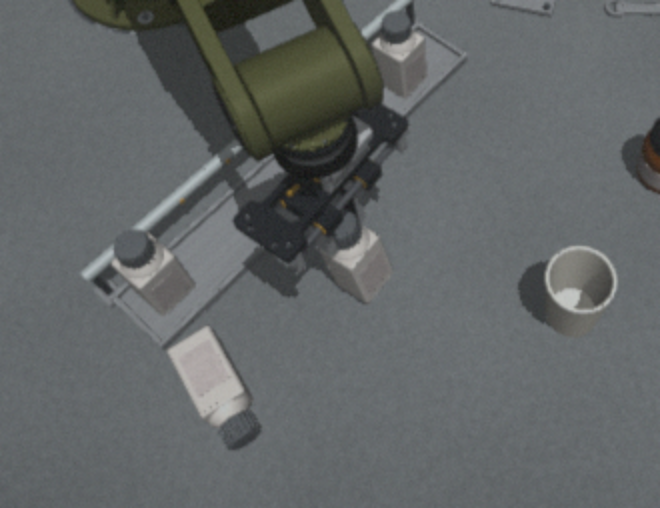

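apply_moves:
  plan: [0, 0, 0, 0, 0, 0, 0, 0, 0, 0, -10, 0, 0, 0, -10, 0, -15.3, -13.9, 0, 0, -15.3, -13.9, 0, 0, -15.3, -13.9, 0, 0, -15.3, -13.9, 0, 0, -15.3, -13.9, 0, 0, -15.3, -13.9, 0, 0, -15.3, -13.9, 0, 0, -15.3, -13.9, 0, 0, -15.3, -13.9, 0, 0, -15.3, -13.9, 0, 0, 0, 0, 0, 0.087, 0, 0, 0, 0]
  squeeze: 8

```text
time_s: 12.8
ee_pos: [0.4107, -0.0601, 0.1361]
eef_rot: [3.141, -0.002, -0.051]
force: [0.4, 0.4, -2.2]
grip_width: 0.035
grip_force: 8.0
```

```bash
python3 go.py 0.410 -0.06 0.099 -2.9; python3 tilt.py
```

```text
t 12.8 pos [ 0.4107 -0.0601  0.1361] yaw -0.0513 q [-0.23  0.07  1.96 -0.    1.1   1.39] w 0.035 F [ 0.4  0.4 -2.2] 8.000528812408447
tool d mm -0.7 -0.1 37.1 spin -0.001 rows>= 1
wrist TCP z 0.1361
(-16, 158, 160, 359) (-8, 159, 161, 511) (0, 160, 162, 520) (8, 158, 163, 614) (16, 132, 161, 1138) (24, 114, 132, 718) (32, 6, 109, 875) (40, 4, 48, 244) (48, 4, 7, 191) (56, 4, 15, 159) 
scene TCP z 0.1361
(-16, 158, 162, 17) (-8, 160, 163, 25) (0, 161, 165, 30) (8, 138, 164, 55) (16, 6, 159, 92) (24, 6, 130, 113) (32, 6, 100, 155) (40, 5, 10, 23) (48, 6, 16, 12) (56, 5, 18, 31)
```

apply_moves:
  plan: [0, 0, 8, 0, 0, 0, 8, 0, 0, 0, 6, 0, 0, 0, 3, 0, 0, 0, 2, 0, 0, 0, 0, 0]
  squeeze: 3.5

```text
time_s: 13.5
ee_pos: [0.4105, -0.0603, 0.1079]
eef_rot: [3.142, -0.0, -0.05]
force: [-0.2, 0.4, -2.4]
grip_width: 0.0349
grip_force: 3.5
```

apply_moves:
  plan: [3, 0, 0.5, 0, 3, 0, 0.5, 0, 3, 0, 0.5, 0, 3, 0, 0.5, 0, 2, 0, 0, 0, 0, 0, 0, 0]

```text
time_s: 14.1
ee_pos: [0.4245, -0.061, 0.1059]
eef_rot: [3.142, 0.0, -0.05]
force: [1.4, 0.5, -1.0]
grip_width: 0.0349
grip_force: 3.5
```

```bash
python3 go.py 0.410 -0.06 0.099 -2.9; python3 tilt.py
```

```text
t 14.1 pos [ 0.4245 -0.061   0.1059] yaw -0.0502 q [-0.23  0.15  1.96 -0.    1.03  1.39] w 0.0349 F [ 1.4  0.5 -1. ] 3.4999724105000496
tool d mm -14.5 -0.3 6.9 spin 0.0 rows>= 1
wrist TCP z 0.1059
(-64, 65, 70, 77) (-56, 68, 70, 167) (-16, 129, 131, 322) (-8, 130, 131, 542) (0, 130, 131, 560) (8, 129, 131, 610) (16, 96, 131, 1218) (24, 5, 94, 1118) (32, 4, 7, 211) (40, 5, 15, 211) (48, 4, 13, 36) 
scene TCP z 0.1059
(-64, 68, 72, 6) (-56, 41, 73, 14) (-16, 131, 134, 18) (-8, 130, 134, 27) (0, 129, 134, 29) (8, 103, 133, 56) (16, 28, 130, 101) (24, 7, 90, 163) (32, 6, 11, 15) (40, 5, 17, 37)
```

apply_moves:
  plan: [0, 0, 0, 0, 0, 0, 0, 0, 0, 0, 0, 0, 0, 0, -4, 0, 0, 0, -10, 0, 0, 0, -20, 0, 0, 0, -30, 0, 0, 0, -30, 0, 0, 0, 0, 0]
  hand: 0.3

```text
time_s: 15.1
ee_pos: [0.4258, -0.0613, 0.2042]
eef_rot: [3.14, -0.007, -0.05]
force: [0.8, 0.1, -0.3]
grip_width: 0.061
grip_force: 0.0
```

```bash
python3 - <<'E'
from meas import *
c=snap('top','top4.png'); W=cloud(c); np.savez('top4.npz',W=W)
c2=snap('wrist'); W2=cloud(c2); P=W2[(W2[...,2]>.115)&(W2[...,2]<.14)&(abs(W2[...,1]+.06)<.05)]; print('cap',P.mean(0),len(P))
P,cc,s,a=rect(W,(380,180,430,255),0.035,0.06); print('tB',len(P),np.round(cc),np.round(s),round(a,1))
E
python3 go.py 0.58 -0.35 0.17 -17.5
```

```text
cap [ 0.40139671 -0.06825355  0.13093229] 1479
tB 804 [ 546. -382.] [ 51. 125.] 72.8
t 15.2 pos [ 0.4244 -0.061   0.2006] yaw -0.0502 q [-0.23  0.03  1.85 -0.    1.26  1.39] w 0.0608 F [0.3 0.1 0.5] 0.0
tool d mm 169.9 280.9 30.6 spin 0.255 rows>= 9
```

View pics/top4.png

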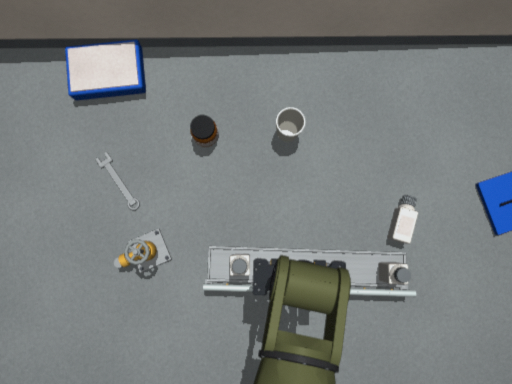

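apply_moves:
  plan: [18.6, 32.8, 0, 0, 18.6, 32.8, 0, 0, 18.6, 32.8, 0, 0, 18.6, 32.8, 0, 0, 18.6, 32.8, 0, 0, 18.6, 32.8, 0, 0, 18.6, 32.8, 0, 0, 18.6, 32.8, 0, 0, 18.6, 32.8, 0, 0, 18.6, 32.8, 0, 0, 0, 0, 0, 0.127, 0, 0, 0, 0.128, 0, 0, 0, 0, 0, 0, 0, 0]
  hand: 0.6

```text
time_s: 16.6
ee_pos: [0.5934, -0.3976, 0.1991]
eef_rot: [-3.141, 0.001, -0.301]
force: [-0.1, 0.6, -0.1]
grip_width: 0.075
grip_force: 0.0
```

```bash
python3 - <<'E'
from meas import *
c=snap('top'); W=cloud(c)
P,cc,s,a=rect(W,(275,245,330,295),0.115,0.14); print('tA cap',len(P),np.round(cc),np.round(s),P[:,2].min(),P[:,2].max())
W=cloud(snap('wrist')); m=(W[...,2]>.032)&(W[...,2]<.056)&(W[...,0]>.47)&(np.hypot(W[...,0]-.546,W[...,1]+.383)<.085)
P=W[m]; cc,s,a=cv2.minAreaRect((P[:,:2]*1000).astype(np.float32)); print('tB',cc,s,a)
E
python3 go.py 0.5935 -0.398 0.007 -17.5
```

```text
tA cap 183 [418. -70.] [35. 34.] 0.11509265863944187 0.13495016310433988
tB (546.6752319335938, -384.65875244140625) (49.86640548706055, 124.04790496826172) 72.02943420410156
t 16.7 pos [ 0.5936 -0.3977  0.1997] yaw -0.3021 q [-0.64  0.69  0.96 -0.    1.49  1.23] w 0.0752 F [-0.1  1.1 -0.9] 0.0
tool d mm 0.0 0.3 192.7 spin 0.003 rows>= 5
```

apply_moves:
  plan: [0, 1, 30, 0, 0, 0, 30, 0, 0, 0, 30, 0, 0, 0, 30, 0, 0, 0, 30, 0, 0, 0, 25, 0, 0, 0, 12, 0, 0, 0, 5.5, 0, 0, 0, 0, 0]

```text
time_s: 17.6
ee_pos: [0.5935, -0.3989, 0.0078]
eef_rot: [3.142, -0.0, -0.305]
force: [1.3, 0.8, 0.1]
grip_width: 0.0754
grip_force: 0.0
```

apply_moves:
  plan: [0, 0, 0, 0, 0, 0, 0, 0, 0, 0, 0, 0, 0, 0, 0, 0, 0, 0, 0, 0, 0, 0, 0, 0, 0, 0, 0, 0, 0, 0, 0, 0]
  hand: -1
  squeeze: 3.5

```text
time_s: 18.4
ee_pos: [0.5934, -0.3989, 0.0076]
eef_rot: [3.142, -0.0, -0.305]
force: [0.1, 0.1, 1.8]
grip_width: 0.0347
grip_force: 3.5
```

apply_moves:
  plan: [-3.2, 0, -9.3, 0, -3.2, 0, -9.4, 0, -4.7, 0, -8.6, 0, -4.7, 0, -8.7, 0, -6.1, 0, -7.7, 0, -6.1, 0, -7.7, 0, 0, 0, 0, 0, 0, 0, 0, 0]
  squeeze: 3

```text
time_s: 19.2
ee_pos: [0.5668, -0.3906, 0.0594]
eef_rot: [3.141, -0.001, -0.305]
force: [1.7, -0.9, 0.8]
grip_width: 0.0353
grip_force: 3.0
```

```bash
python3 tilt.py
```

```text
wrist TCP z 0.0594
(-80, 60, 61, 33) (-40, 83, 85, 150) (-32, 82, 85, 486) (-24, 80, 85, 435) (-16, 84, 90, 333) (-8, 88, 95, 380) (0, 89, 96, 796) (8, 76, 89, 1023) (16, 70, 184, 1464) (24, 169, 174, 2601) 
scene TCP z 0.0594
(-24, 81, 88, 29) (-8, 91, 98, 28) (0, 86, 97, 71) (8, 71, 87, 83) (16, 69, 199, 88) (24, 170, 177, 29)
```

Same as before. I lift it free so it swings upright.

apply_moves:
  plan: [0, 0, -8, 0, 0, 0, -10, 0, 0, 0, -10, 0, 0, 0, -10, 0, 0, 0, -10, 0, 0, 0, -10, 0, 0, 0, -10, 0, 0, 0, -8, 0, 0, 0, 0, 0]

```text
time_s: 20.2
ee_pos: [0.567, -0.3907, 0.1364]
eef_rot: [3.141, -0.002, -0.305]
force: [0.3, -0.1, -1.8]
grip_width: 0.0348
grip_force: 3.0
```

```bash
python3 tilt.py; python3 go.py 0.407 -0.19 0.136 -2.9
```

```text
wrist TCP z 0.1364
(-24, 156, 157, 5) (-16, 159, 161, 392) (-8, 160, 162, 520) (0, 160, 162, 542) (8, 155, 163, 657) (16, 130, 161, 1136) (24, 86, 129, 943) (32, 45, 80, 318) 
scene TCP z 0.1364
(-16, 158, 163, 32) (-8, 159, 163, 52) (0, 161, 164, 58) (8, 134, 164, 109) (16, 125, 157, 109) (24, 48, 124, 245) 
t 20.3 pos [ 0.5666 -0.3903  0.1347] yaw -0.3052 q [-0.66  0.67  1.15  0.    1.32  1.22] w 0.0349 F [-0.3  0.5 -2.9] 2.9999632760882378
tool d mm -212.4 -143.1 -1.3 spin -0.255 rows>= 7
```

apply_moves:
  plan: [0, 0, 0, 0, 0, 0, -10, 0, 0, -18, -10, 0, 0, -18, 0, 0, 0, -18, 0, 0, 0, -18, 0, 0, 0, -18, 0, 0, 0, -18, 0, 0, 0, -18, 0, 0, 0, -17, 0, 0, -23, 0, 0, 0, -23, 0, 0, 0, -23, 0, 0, 0, -23, 0, 0, 0, -23, 0, 0, 0, -23, 0, 0, 0, -23, 0, 0, 0, -23, 0, 0, 0, -23, 0, 0, 0]
  squeeze: 8

```text
time_s: 22.2
ee_pos: [0.4114, -0.1911, 0.1549]
eef_rot: [3.141, -0.0, -0.305]
force: [0.8, 0.6, -1.5]
grip_width: 0.035
grip_force: 8.0
```

apply_moves:
  plan: [0, 0, 0, -0.127, 0, 0, 0, -0.128, 0, 0, 0, 0]

```text
time_s: 22.5
ee_pos: [0.4123, -0.1915, 0.1551]
eef_rot: [3.141, -0.001, -0.048]
force: [-0.3, -1.3, -2.0]
grip_width: 0.0347
grip_force: 8.0
```

```bash
python3 go.py 0.412 -0.19 0.109 -2.9; python3 tilt.py
```

```text
t 22.5 pos [ 0.4123 -0.1915  0.1551] yaw -0.0481 q [-0.52  0.14  1.84 -0.    1.16  1.1 ] w 0.0347 F [-0.3 -1.3 -2. ] 7.998718321323395
tool d mm -0.4 -1.4 46.1 spin 0.002 rows>= 2
wrist TCP z 0.1551
(-24, 175, 176, 6) (-16, 178, 180, 386) (-8, 179, 180, 525) (0, 179, 181, 540) (8, 175, 181, 635) (16, 148, 180, 1159) (24, 5, 147, 1141) (32, 5, 90, 410) (40, 4, 12, 142) (48, 5, 15, 148) 
scene TCP z 0.1551
(-16, 178, 182, 30) (-8, 180, 183, 31) (0, 6, 183, 59) (8, 5, 183, 113) (16, 5, 176, 122) (24, 7, 143, 253) (32, 5, 75, 31) (40, 7, 15, 17) (48, 4, 16, 36)
```

apply_moves:
  plan: [0, 0, 10, 0, 0, 0, 10, 0, 0, 0, 10, 0, 0, 0, 10, 0, 0, 0, 4, 0, 0, 0, 2, 0, 2, 0, 1, 0, 2, 0, 1, 0, 3, 0, 0.5, 0, 0, 0, 0, 0]
  squeeze: 3.5

```text
time_s: 23.6
ee_pos: [0.4196, -0.1923, 0.1066]
eef_rot: [3.141, -0.001, -0.05]
force: [-0.8, 0.6, -0.1]
grip_width: 0.0348
grip_force: 3.5
```

```bash
python3 go.py 0.412 -0.19 0.109 -2.9; python3 tilt.py
```

```text
t 23.6 pos [ 0.4196 -0.1923  0.1066] yaw -0.0501 q [-0.51  0.22  1.87  0.    1.05  1.11] w 0.0348 F [-0.8  0.6 -0.1] 3.5000119730830193
tool d mm -7.7 -1.9 -2.4 spin 0.001 rows>= 1
wrist TCP z 0.1066
(-64, 68, 70, 129) (-56, 68, 70, 124) (-24, 127, 128, 7) (-16, 130, 132, 376) (-8, 130, 132, 540) (0, 131, 132, 547) (8, 127, 133, 627) (16, 98, 131, 1180) (24, 6, 96, 1170) (32, 4, 7, 182) (40, 10, 14, 215) 
scene TCP z 0.1066
(-16, 130, 134, 27) (-8, 131, 135, 35) (0, 131, 136, 32) (8, 105, 135, 84) (16, 94, 128, 83) (24, 7, 93, 211) (32, 6, 16, 14) (40, 5, 17, 39)
```

apply_moves:
  plan: [0, 0, 1, 0, 0, 0, 0, 0, 0, 0, 0, 0]

```text
time_s: 24.0
ee_pos: [0.4196, -0.1924, 0.1059]
eef_rot: [3.141, -0.001, -0.05]
force: [1.0, 0.2, 6.1]
grip_width: 0.035
grip_force: 3.5
```

apply_moves:
  plan: [0, 0, 0, 0, 0, 0, 0, 0, 0, 0, 0, 0, 0, 0, 0, 0, 0, 0, -4, 0, 0, 0, -10, 0, 0, 0, -20, 0, 0, 0, -30, 0, 0, 0, -30, 0, 0, 0, 0, 0]
  hand: 0.1

```text
time_s: 25.0
ee_pos: [0.4205, -0.1929, 0.2037]
eef_rot: [3.139, -0.006, -0.05]
force: [-0.7, 1.1, -0.3]
grip_width: 0.0515
grip_force: 0.0
```

```bash
python3 go.py 0.474 0.301 0.2 90
python3 - <<'E'
from h import *
W=cloud(snap('top')); 
c=snap('scene'); cv2.imwrite('pics/s5.png',cv2.resize(c['image'][100:384,20:350,::-1],None,fx=2,fy=2))
E
```

```text
t 25.0 pos [ 0.4205 -0.1929  0.2037] yaw -0.0502 q [-0.51  0.1   1.76  0.    1.27  1.11] w 0.0515 F [-0.7  1.1 -0.3] 0.0
tool d mm 28.7 -495.9 3.7 spin -1.621 rows>= 13
```

View pics/s5.png

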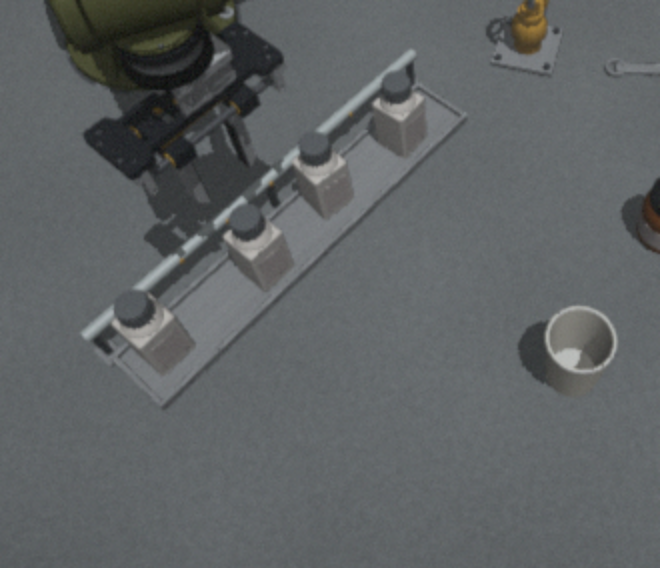

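All four bottles stand in the lane, at about (397,115), (322,175), (260,245) and (155,330) in the crop, and nothing lies on the bench beyond it. On to the valve.

apply_moves:
  plan: [2, -35.4, -1, 0, 2, -35.4, 0, 0, 2, -35.4, 0, 0, 2, -35.4, 0, 0, 2, -35.4, 0, 0, 2, -35.4, 0, 0, 2, -35.4, 0, 0, 2, -35.4, 0, 0, 2, -35.4, 0, 0, 2, -35.4, 0, 0, 2, -35.4, 0, 0, 2, -35.4, 0, 0, 2, -35.4, 0, 0, 2, -35.4, 0, 0, 0, 0, 0, 0.1, 0, 0, 0, 0.1, 0, 0, 0, 0]
  hand: 1

```text
time_s: 26.8
ee_pos: [0.4715, 0.3014, 0.1991]
eef_rot: [3.14, 0.002, -0.251]
force: [-0.6, 0.0, -0.2]
grip_width: 0.0939
grip_force: 0.0
```

```bash
python3 go.py 0.474 0.301 0.12 -14.3
python3 - <<'E'
from meas import *
W=cloud(snap('top'))
for n,roi in dict(n1=(225,245,260,285),tA=(275,245,330,295),tB=(330,245,375,295),n2=(380,255,418,290)).items():
    P,c,s,a=rect(W,roi,0.120,0.15); x=c[0]/1e3;y=c[1]/1e3; print(n,len(P),np.round(c),np.round(s),np.median(P[:,2]).round(3),'lane x',round((x-.424-.05*(y+.12)),3))
c=snap('wrist','w6.png'); W=cloud(c)
m=(W[...,2]>.128)&(W[...,2]<.145)&(np.hypot(W[...,0]-.474,W[...,1]-.301)<.04); P=W[m]; print(len(P),cv2.minEnclosingCircle((P[:,:2]*1000).astype(np.float32)),np.percentile(P[:,2],[10,50,90,99]))
E
```

```text
t 26.8 pos [0.4715 0.3014 0.1991] yaw -0.2514 q [ 0.5   0.33  1.5  -0.    1.32  2.33] w 0.0939 F [-0.6  0.  -0.2] 0.0
tool d mm 2.5 -0.2 79.1 spin -0.002 rows>= 2
n1 180 [435.  59.] [34. 36.] 0.13 lane x 0.002
tA 182 [419. -70.] [34. 35.] 0.129 lane x -0.008
tB 186 [ 425. -190.] [37. 33.] 0.129 lane x 0.005
n2 194 [ 407. -336.] [35. 36.] 0.129 lane x -0.006
2662 ((475.32470703125, 300.6357421875), 29.741960525512695) [0.13800066 0.14003896 0.14167581 0.14325253]
```

View pics/w6.png

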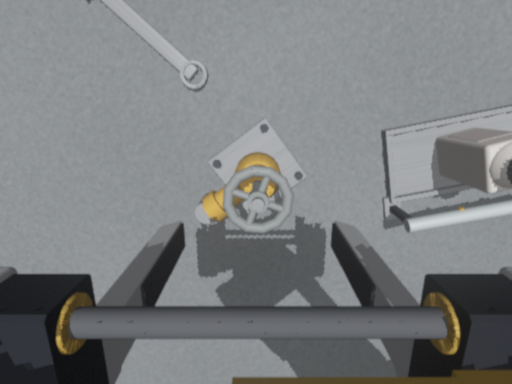

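The wrist view shows the wheel centred at about (258,199), with its measured centre at (0.4753, 0.3006) and a fitted radius of 30 mm. Descend and grip.

apply_moves:
  plan: [3.9, 0, 10, 0, 0, 0, 20, 0, 0, 0, 20, 0, 0, 0, 20, 0, 0, 0, 12, 0, 0, 0, 0, 0]

```text
time_s: 27.5
ee_pos: [0.4752, 0.2998, 0.1165]
eef_rot: [3.139, 0.002, -0.25]
force: [0.4, 0.6, -0.5]
grip_width: 0.094
grip_force: 0.0
```

apply_moves:
  plan: [0, 0, 0, 0, 0, 0, 0, 0, 0, 0, 0, 0, 0, 0, 0, 0, 0, 0, 0, 0, 0, 0, 0, 0]
  hand: -1
  squeeze: 25

```text
time_s: 28.1
ee_pos: [0.4758, 0.3002, 0.1186]
eef_rot: [3.141, -0.0, -0.25]
force: [-1.0, -3.2, 2.8]
grip_width: 0.0579
grip_force: 25.0
```

apply_moves:
  plan: [0, 0, -0.3, -0.12, 0, 0, -0.3, -0.12, 0, 0, -0.3, -0.12, 0, 0, -0.3, -0.12, 0, 0, -0.3, -0.12, 0, 0, -0.3, -0.12, 0, 0, -0.3, -0.12, 0, 0, -0.3, -0.12, 0, 0, -0.3, -0.12, 0, 0, -0.3, -0.12]

```text
time_s: 29.1
ee_pos: [0.4755, 0.3012, 0.1217]
eef_rot: [-3.141, -0.001, 0.955]
force: [-4.0, 3.6, 4.4]
grip_width: 0.0574
grip_force: 25.0
```

```bash
python3 go.py 0.4753 0.3006 0.12 90
python3 - <<'E'
from h import *
c=snap('scene'); print(monitor.get_obs()['moment']); cv2.imwrite('pics/s7.png',cv2.resize(c['image'][20:200,150:400,::-1],None,fx=3,fy=3))
E
```

```text
t 29.1 pos [0.4755 0.3012 0.1217] yaw 0.9549 q [0.5  0.41 1.58 0.   1.15 1.11] w 0.0574 F [-4.   3.6  4.4] 24.99834045767784
tool d mm -0.6 0.2 1.7 spin -0.616 rows>= 1
[0.61154039 0.6816332  0.07003154]
```

View pics/s7.png

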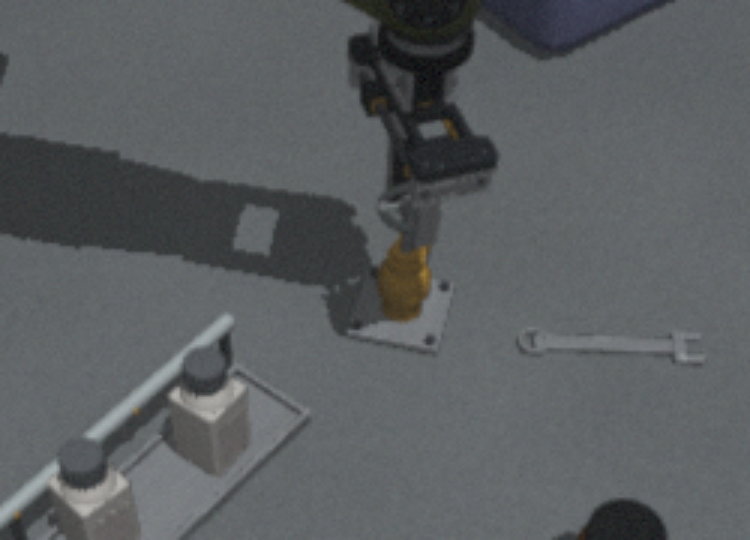

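The gripper holds the wheel at about (405,210) in the crop and the forces are small. I'll keep turning.

apply_moves:
  plan: [0, 0, -0.3, -0.12, 0, 0, -0.3, -0.12, 0, 0, -0.3, -0.12, 0, 0, -0.3, -0.12, 0, 0, -0.3, -0.12, 0, 0, -0.3, -0.12, 0, 0, -0.3, -0.12, 0, 0, -0.3, -0.12, 0, 0, -0.3, -0.12, 0, 0, -0.3, -0.12, 0, 0, -0.3, -0.12, 0, 0, -0.3, -0.12, 0, 0, -0.3, -0.12, 0, 0, -0.3, -0.12]

```text
time_s: 30.55
ee_pos: [0.4742, 0.3009, 0.1258]
eef_rot: [-3.14, -0.003, 2.635]
force: [-14.3, -0.4, 9.8]
grip_width: 0.0581
grip_force: 25.0
```

apply_moves:
  plan: [0, 0, -0.3, -0.12, 0, 0, -0.3, -0.12, 0, 0, -0.3, -0.12, 0, 0, -0.3, -0.12, 0, 0, -0.3, -0.12, 0, 0, -0.3, -0.12, 0, 0, -0.3, -0.12, 0, 0, -0.3, -0.12, 0, 0, -0.3, -0.12, 0, 0, -0.3, -0.12, 0, 0, -0.3, -0.12, 0, 0, -0.3, -0.12, 0, 0, -0.3, -0.12, 0, 0, 0, 0]

```text
time_s: 31.95
ee_pos: [0.4745, 0.2998, 0.1298]
eef_rot: [3.14, -0.003, -2.089]
force: [-13.5, -8.6, 11.4]
grip_width: 0.0578
grip_force: 25.0
```

apply_moves:
  plan: [0, 0, 0, 0, 0, 0, 0, 0, 0, 0, 0, 0, 0, 0, 0, 0, 0, 0, 0, 0]
  hand: 1

```text
time_s: 32.45
ee_pos: [0.4758, 0.3005, 0.1294]
eef_rot: [-3.142, 0.0, -2.093]
force: [0.4, -0.8, 0.2]
grip_width: 0.0927
grip_force: 0.0
```

```bash
cat > wh.py <<'E'
from h import *
W=cloud(snap('wrist'))
m=(W[...,2]>.128)&(W[...,2]<.172)&(np.hypot(W[...,0]-.4753,W[...,1]-.3006)<.034)&(np.hypot(W[...,0]-.4753,W[...,1]-.3006)>.022); P=W[m]
print('rim top z',len(P),np.percentile(P[:,2],[10,50,80,90,97]).round(4), cv2.minEnclosingCircle((P[:,:2]*1000).astype(np.float32)))
E
python3 wh.py; python3 go.py 0.4753 0.3006 0.12 -14.3
```

```text
rim top z 3277 [0.1499 0.1516 0.1523 0.1526 0.153 ] ((475.0697326660156, 300.3939514160156), 29.798547744750977)
t 32.5 pos [0.4758 0.3005 0.1294] yaw -2.0934 q [ 0.5   0.4   1.57  0.    1.17 -2.12] w 0.0935 F [-0.4  0.  -0.8] 0.0
tool d mm 0.1 0.5 9.4 spin -1.844 rows>= 1
```

apply_moves:
  plan: [0, 0, 0, 0.15, 0, 0, 0, 0.15, 0, 0, 0, 0.15, 0, 0, 0, 0.15, 0, 0, 0, 0.15, 0, 0, 0, 0.15, 0, 0, 0, 0.15, 0, 0, 0, 0.15, 0, 0, 0, 0.15, 0, 0, 0, 0.15, 0, 0, 0, 0.15, 0, 0, 0, 0.15, 0, 0, 0, 0.15, 0, 0, 0, 0.15, 0, 0, 0, 0.15]

```text
time_s: 34.0
ee_pos: [0.4758, 0.3004, 0.1294]
eef_rot: [3.142, -0.0, 1.934]
force: [0.5, -0.3, 0.1]
grip_width: 0.0938
grip_force: 0.0
```

apply_moves:
  plan: [0, 0, 0, 0.15, 0, 0, 0, 0.15, 0, 0, 0, 0.15, 0, 0, 0, 0.15, 0, 0, 0, 0.15, 0, 0, 0, 0.15, 0, 0, 0, 0.15, 0, 0, 0, 0.15, 0, 0, 0, 0.15, 0, 0, 0, 0.15, 0, 0, 0, 0.15, 0, 0, 0, 0.15, 0, 0, 0, 0.15, 0, 0, 0, 0.15, 0, 0, 0, 0.15, 0, 0, 0, 0]

```text
time_s: 35.6
ee_pos: [0.4758, 0.3004, 0.1294]
eef_rot: [3.142, 0.0, -0.313]
force: [-0.3, -0.6, 0.3]
grip_width: 0.0938
grip_force: 0.0
```

```bash
python3 wh.py; python3 go.py 0.4751 0.3005 0.1285 -14.3
```

```text
rim top z 3250 [0.15   0.1516 0.1523 0.1526 0.153 ] ((475.48370361328125, 300.5708923339844), 29.71998405456543)
t 35.65 pos [0.4758 0.3004 0.1294] yaw -0.3069 q [ 0.5   0.4   1.57 -0.    1.17  2.38] w 0.0939 F [-0.1  1.2 -0.6] 0.0
tool d mm -0.7 0.1 0.9 spin -0.057 rows>= 1
```

apply_moves:
  plan: [0, 0, 0, 0, 0, 0, 0, 0, 0, 0, 0, 0, 0, 0, 0, 0, 0, 0, 0, 0, 0, 0, 0, 0]
  hand: -1
  squeeze: 25

```text
time_s: 36.25
ee_pos: [0.4757, 0.3002, 0.1294]
eef_rot: [3.141, 0.0, -0.31]
force: [-1.0, -4.0, 0.5]
grip_width: 0.0583
grip_force: 25.0
```

apply_moves:
  plan: [0, 0, -0.3, -0.12, 0, 0, -0.3, -0.12, 0, 0, -0.3, -0.12, 0, 0, -0.3, -0.12, 0, 0, -0.3, -0.12, 0, 0, -0.3, -0.12, 0, 0, -0.3, -0.12, 0, 0, -0.3, -0.12, 0, 0, -0.3, -0.12, 0, 0, -0.3, -0.12, 0, 0, -0.3, -0.12, 0, 0, -0.3, -0.12, 0, 0, -0.3, -0.12, 0, 0, -0.3, -0.12, 0, 0, -0.3, -0.12, 0, 0, -0.3, -0.12, 0, 0, -0.3, -0.12, 0, 0, -0.3, -0.12]

```text
time_s: 38.05
ee_pos: [0.4748, 0.3012, 0.1349]
eef_rot: [-3.14, -0.002, 1.855]
force: [-9.2, 5.2, 3.0]
grip_width: 0.0582
grip_force: 25.0
```

apply_moves:
  plan: [0, 0, -0.3, -0.12, 0, 0, -0.3, -0.12, 0, 0, -0.3, -0.12, 0, 0, -0.3, -0.12, 0, 0, -0.3, -0.12, 0, 0, -0.3, -0.12, 0, 0, -0.3, -0.12, 0, 0, -0.3, -0.12, 0, 0, -0.3, -0.12, 0, 0, -0.3, -0.12, 0, 0, -0.3, -0.12, 0, 0, -0.3, -0.12, 0, 0, -0.3, -0.12]

```text
time_s: 39.35
ee_pos: [0.4743, 0.3003, 0.1388]
eef_rot: [3.142, -0.004, -2.868]
force: [-13.2, -3.0, 7.8]
grip_width: 0.0582
grip_force: 25.0
```

```bash
python3 go.py 0.4751 0.3005 0.1285 -14.3;python3 -c "
from h import *
print(monitor.get_obs()['moment'],monitor.get_obs()['tau'][5])"
```

```text
t 39.35 pos [0.4743 0.3003 0.1388] yaw -2.8681 q [ 0.5   0.39  1.56  0.    1.19 -1.35] w 0.0582 F [-13.2  -3.    7.8] 24.99915584921837
tool d mm -0.9 -0.0 10.3 spin -2.619 rows>= 1
[-0.6944733   2.35462368 -0.09800648] 2.378934770822525
```

apply_moves:
  plan: [0, 0, -0.3, -0.12, 0, 0, -0.3, -0.12, 0, 0, -0.3, -0.12, 0, 0, -0.3, -0.12, 0, 0, -0.3, -0.12, 0, 0, -0.3, -0.12]

```text
time_s: 39.95
ee_pos: [0.4746, 0.3, 0.1406]
eef_rot: [3.14, -0.003, -2.148]
force: [-0.2, 9.1, -2.7]
grip_width: 0.0582
grip_force: 25.0
```

```bash
python3 go.py 0.4751 0.3005 0.1285 -14.3;python3 -c "
from h import *
print(monitor.get_obs()['moment'],monitor.get_obs()['tau'][5])"
```

```text
t 39.95 pos [0.4746 0.3    0.1406] yaw -2.1484 q [ 0.5   0.39  1.56  0.    1.2  -2.07] w 0.0582 F [-0.2  9.1 -2.7] 25.023415088653564
tool d mm -0.6 -0.1 12.1 spin -1.899 rows>= 1
[ 1.69092904  0.2743065  -0.56516596] 1.9661112874746323
```

apply_moves:
  plan: [0, 0, -0.3, -0.1, 0, 0, -0.3, -0.1, 0, 0, -0.3, -0.1, 0, 0, 0, 0]

```text
time_s: 40.35
ee_pos: [0.4749, 0.3006, 0.1406]
eef_rot: [3.139, -0.001, -1.852]
force: [-4.6, 2.8, -6.3]
grip_width: 0.058
grip_force: 25.0
```

```bash
python3 go.py 0.4751 0.3005 0.1285 -14.3;python3 -c "
from h import *
print(monitor.get_obs()['moment'],monitor.get_obs()['tau'][5])"
```

```text
t 40.35 pos [0.4749 0.3006 0.1406] yaw -1.8515 q [ 0.5   0.39  1.56  0.    1.2  -2.36] w 0.058 F [-4.6  2.8 -6.3] 24.998094588518143
tool d mm 0.1 -0.2 12.1 spin -1.602 rows>= 1
[0.57076742 0.84154679 0.12530881] -1.6600023955106735
```

The wrist moment jumped to about 0.57 N m, which suggests the stop. Release and check the wheel height.

apply_moves:
  plan: [0, 0, 0, 0, 0, 0, 0, 0, 0, 0, 0, 0, 0, 0, 0, 0, 0, 0, 0, 0]
  hand: 1

```text
time_s: 40.85
ee_pos: [0.4759, 0.3004, 0.1416]
eef_rot: [-3.141, 0.0, -1.854]
force: [-0.0, 0.1, -0.5]
grip_width: 0.0929
grip_force: 0.0
```

```bash
python3 wh.py; python3 go.py 0.4751 0.3005 0.1405 -14.3
```

```text
rim top z 3216 [0.1611 0.1628 0.1635 0.1638 0.1642] ((475.0414123535156, 300.56072998046875), 29.741039276123047)
t 40.9 pos [0.4758 0.3004 0.1416] yaw -1.8538 q [ 0.5   0.39  1.56 -0.    1.2  -2.36] w 0.0936 F [-0.1  0.1 -0.3] 0.0
tool d mm 0.1 0.7 1.1 spin -1.604 rows>= 1
```

apply_moves:
  plan: [0, 0, 0, 0.15, 0, 0, 0, 0.15, 0, 0, 0, 0.15, 0, 0, 0, 0.15, 0, 0, 0, 0.15, 0, 0, 0, 0.15, 0, 0, 0, 0.15, 0, 0, 0, 0.15, 0, 0, 0, 0.15, 0, 0, 0, 0.15, 0, 0, 0, 0]

```text
time_s: 42.0
ee_pos: [0.4758, 0.3004, 0.1415]
eef_rot: [3.142, 0.0, 2.927]
force: [-0.3, -0.4, 0.8]
grip_width: 0.0939
grip_force: 0.0
```

apply_moves:
  plan: [0, 0, 0, 0, 0, 0, 0, 0, 0, 0, 0, 0, 0, 0, 0, 0, 0, 0, 0, 0, 0, 0, 0, 0]
  hand: -1
  squeeze: 25

```text
time_s: 42.6
ee_pos: [0.4757, 0.3003, 0.1415]
eef_rot: [-3.141, -0.0, 2.93]
force: [-0.6, -1.7, 0.8]
grip_width: 0.0581
grip_force: 25.0
```

apply_moves:
  plan: [0, 0, 0, -0.08, 0, 0, 0, -0.08, 0, 0, 0, -0.08]

```text
time_s: 42.9
ee_pos: [0.4759, 0.3005, 0.1413]
eef_rot: [3.141, 0.0, -3.11]
force: [-1.4, 0.1, 0.1]
grip_width: 0.0577
grip_force: 25.0
```

```bash
python3 go.py 0.4751 0.3005 0.1285 -14.3;python3 -c "
from h import *
print(monitor.get_obs()['moment'],monitor.get_obs()['tau'][5])"
```

```text
t 42.9 pos [0.4759 0.3005 0.1413] yaw -3.1103 q [ 0.5   0.39  1.56  0.    1.2  -1.1 ] w 0.0577 F [-1.4  0.1  0.1] 25.010304003953934
tool d mm 0.8 0.0 12.8 spin -2.861 rows>= 1
[ 0.17668778  0.12874709 -0.26647634] 1.6019060835242271
```

apply_moves:
  plan: [0, 0, 0, -0.08, 0, 0, 0, -0.08, 0, 0, 0, -0.08, 0, 0, 0, -0.08]

```text
time_s: 43.3
ee_pos: [0.4756, 0.3007, 0.1412]
eef_rot: [3.141, -0.0, -2.791]
force: [0.6, 3.0, -3.0]
grip_width: 0.0586
grip_force: 25.0
```

```bash
python3 go.py 0.4751 0.3005 0.1285 -14.3;python3 -c "
from h import *
print(monitor.get_obs()['moment'],monitor.get_obs()['tau'][5])"
```

```text
t 43.3 pos [0.4756 0.3007 0.1412] yaw -2.7909 q [ 0.5   0.39  1.56  0.    1.2  -1.42] w 0.0586 F [ 0.6  3.  -3. ] 25.028994530439377
tool d mm 0.6 -0.0 12.7 spin -2.541 rows>= 1
[ 0.62234604 -0.13703568 -1.14473537] 0.6809211149811745
```

Resistance is now 1.1 N m, far above the 0.1 N m friction, so the wheel is at its stop. Release, climb clear and check everything.

apply_moves:
  plan: [0, 0, 0, 0, 0, 0, 0, 0, 0, 0, 0, 0, 0, 0, 0, 0, 0, 0, 0, 0, 0, 0, -10, 0, 0, 0, -20, 0, 0, 0, -25, 0, 0, 0, -25, 0, 0, 0, -10, 0, 0, 0, 0, 0, 0, 0, 0, 0]
  hand: 1

```text
time_s: 44.5
ee_pos: [0.4755, 0.3003, 0.2305]
eef_rot: [-3.141, -0.001, -2.793]
force: [-0.6, 0.1, -0.3]
grip_width: 0.094
grip_force: 0.0
```

```bash
python3 wh.py
python3 - <<'E'
from meas import *
W=cloud(snap('top'))
for n,roi in dict(n1=(225,245,260,285),tA=(275,245,330,295),tB=(330,245,375,295),n2=(380,255,418,290)).items():
    P,c,s,a=rect(W,roi,0.120,0.15); x=c[0]/1e3;y=c[1]/1e3; print(n,len(P),np.round(c),np.round(s),np.median(P[:,2]).round(3),'lane x',round((x-.424-.05*(y+.12)),3))
snap('scene','s9.png')
E
```

```text
rim top z 1512 [0.1612 0.1628 0.1636 0.1639 0.1643] ((475.0373229980469, 300.8009948730469), 29.726999282836914)
n1 182 [435.  59.] [34. 36.] 0.13 lane x 0.002
tA 180 [419. -70.] [36. 34.] 0.13 lane x -0.008
tB 181 [ 425. -191.] [36. 33.] 0.129 lane x 0.005
n2 191 [ 407. -336.] [35. 36.] 0.129 lane x -0.006
```

View pics/s9.png

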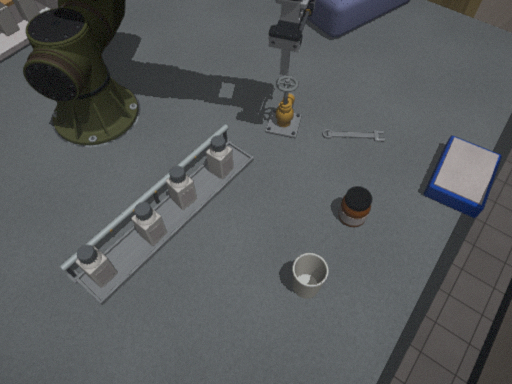

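The scene shows four bottles upright in the lane at (220,155), (180,187), (149,223) and (95,263). The bystanders are untouched and the gripper is clear of the wheel at (287,84). The wheel height hasn't changed since the stop, so I'm handing in.

```bash
python3 -c "
from h import *
print(ctrl.hand_in())"
```

```text
the job is handed in; nothing more can be done
None
```

I stood both toppled bottles up in the lane beside the two already there, then turned the handwheel counter-clockwise to its stop and handed the job in; no verdict came back.

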